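# Clamp a cornice moulding in its sawing jig

### The job

A short piece of cornice moulding lies in its sawing jig, away from the jig's length stop and not yet clamped. Slide it along the jig until its end is against the stop block, then turn the leaning screw clamp's T-bar clockwise until its foot meets the moulding and snug it up, about half a turn past the first touch, without cranking on and bruising the wood. Leave the moulding nested against base and fence, and the other things on the counter where they are.

Things in the scene. Friction and masses are not known exactly. Their poses are not given: they have to be found in the camera images.
- jig: Plywood jig fixed on the counter. Origin on the counter; x along the jig (roughly away from the robot), y across it to the fence, z up. Base 18 mm thick, x -110 to 160, y -75 to 115 mm. Fence at y 74 to 92 mm, 75 mm high above the base; front lip 10 mm high, inner face at y 0.
- boss (a point): Centre of the round boss (30 mm across, 26 long) of the fixed grey C-shaped clamp frame, in which the leaning clamp screw turns. The frame is 18 mm wide along the jig's x, stands at jig x 0, is bolted to the fence's back and passes over the fence, top at 140 mm above the counter.
- stop (a point): Centre of the working face of the length stop, a pale wooden block 25 x 50 x 48 mm fixed on the base at the robot's end of the jig. The face looks to the jig's +x; in the jig it is at x -70, y 47, z 42 mm.
- moulding: Loose white-primed wooden cornice, 140 mm long (its x), a board 12 mm thick and 80 wide sloping up 40 degrees from front lip to fence, 0.17 to 0.35 kg. Nested, its frame is parallel to the jig's. Origin: mid-length, on the base (18 mm above the counter), at its lower front edge; the slope's middle runs from y 6, z 8 to y 67, z 59 mm. Starts 20 to 45 mm off the stop; at the stop its jig x is 0.
- moulding_end (a point): Middle of the moulding's end face that must meet the stop (the end nearer the robot): moulding x -70, y 35, z 35 mm.
- moulding_far_end (a point): Middle of the moulding's other end face (the end away from the stop, the one to push on): moulding x +70, y 35, z 35 mm.
- spindle: The clamp screw. Origin: centre of the face of its round foot (black, 18 mm across). z points up the screw to the handle, leaning 40 degrees from vertical towards the jig's -y, square to the moulding's face; x is the jig's x (the frame does not turn with the screw). The foot first touches the nested moulding with this origin at jig x 0, y 33, z 56 mm.
- hub (a point): Where the steel T-bar crosses the screw, on its axis, 118 mm up from the foot's face. The bar is 8 mm thick and 100 mm long, with 13 mm balls on its ends; the screw's head there is 20 mm across and ends 11 mm above the bar. The boss stays at least 30 mm below the bar.
- screw (a joint): Turn of the screw, rad: grows clockwise seen from the handle end, 4 mm of advance per turn. 0: foot 11 mm off the nested moulding, T-bar along the jig's x; touch near 17.3. Starts 0.3 to 9.5; stays where left. Torque: free 0.06 N m; the foot turns with the screw and rubs, so it rises to about 0.15, 0.3 and 0.5 at 20, 60 and 120 N of clamping (1/4, 1/2 and 3/4 turn past touch).
- bar_end (a point): Centre of that ball end of the T-bar which points to the jig's +x at joint 0; 50 mm from the screw axis.
- sanding_block: Bystander: cork block 65 x 45 x 28 mm on the counter beside the jig. Origin under its centre.
- offcut: Bystander: flat white offcut of moulding 75 x 90 x 13 mm lying beside the jig. Origin under its centre.
- square: Bystander: try square, 160 mm blade, lying on the counter. Origin under its stock.
- tape: Bystander: tape measure 66 x 34 x 62 mm. Origin under its centre.
- saw: Bystander: back saw 400 mm long lying flat. Origin 45 mm ahead of its handle.
- glue: Bystander: white bottle 56 mm across, 155 mm high. Origin under its centre.
- pencil: Bystander: plain wooden pencil, 8 mm thick, 150 mm long, lying on the counter. Origin under its middle.
- screwdriver: Bystander: black-handled screwdriver lying beyond the saw.

How it is judged:
By the outcome, as a careful person would: the job done as asked, in the order asked, and still so for the second after the job is handed in, with the robot touching nothing.
It also fails if it takes over 67 s, if anything falls off the work surface, if the arm or the gripper's body presses on something with over 40 N, if the wrist force passes 120 N, or if a joint passes its speed limit or range.

### The arm

A 6-joint arm with a two-finger parallel gripper is mounted at the origin on the work surface. World frame = base frame: x ahead of the robot, y to its left, z up, the work surface at z = 0. Lengths are in mm, angles in rad, forces in N, time in s.
With the tool pointing down it reaches from about 400 to 825 mm from the base axis. Payload 7 kg.
Tool frame: the origin (TCP) lies at the very end of the fingers, on their centre line; the grasp point (between the pads) lies 19 mm behind it; z points along the fingers, y is the line along which they close (so a half turn about z gives the same grasp; the last joint's range is limited). The gripper opens to 88 mm and grips with 3 to 60 N. Pads are 19 mm wide; open, the fingers measure 130 mm over their backs; the gripper's body (78 mm by 193 mm) begins 47 mm behind the grasp point.
Start: joints at [1.555, 0.359, 0.012, 0, -1.224, -0.288], TCP at [201.934, 644.063, 193.861] pointing down, gripper open.
Joint ranges: [-3.07, 3.07], [-1.43, 2.12], [-1.02, 1.25], [-3.03, 1.67], [-3.05, -0], [-3.03, 3.03]. Speed limits (rad/s): [2.39, 2.39, 3.01, 3.14, 3.14, 3.14].

### API

Orientations are given as a unit quaternion [x, y, z, w].
In Python, from plant import bot gives the robot as it stands. Calls block until the motion is done:
- bot.move_ptp(position, orientation): joint-space move of the TCP to a pose.
- bot.line_to(position, velocity=150, ori=None): straight line of the TCP; ori=None keeps the orientation; velocity is the mean speed in mm/s.
- bot.move_joints(angles): joint-space move.
- bot.move_gripper(opening, force=None): finger opening in mm; force is the grip in N (None keeps the last); returns when the fingers have stopped.
- bot.pause(seconds).
- bot.solve_ik(position, orientation): joint angles nearest the present ones, or None.
- bot.read_state(): the state.
- bot.camera(name): name is "side" or "top" or "wrist"; returns the picture (420x560x3 uint8, red, green, blue); there is no depth.
- bot.get_calibration(name): a dict with "fx", "fy", "cx", "cy" (pixels), "distortion" ([k1, k2, p1, p2, k3] as OpenCV has them; the pictures are not rectified), "view" (4x4, takes a point from world to camera coordinates); the wrist camera has in their place "T_tool_cam" (4x4, takes a point from camera to tool coordinates, whose origin is the TCP and whose axes are the flange's). Camera axes: x right, y up, looking along -z (the intrinsics and any distortion apply to the point x, -y, -z); pixel columns grow to the right and rows downward; lengths in mm; the calibration is good to about 2 mm. A picture is of the moment at which its call begins: read the wrist's pose just before it. get_calibration takes no time and is no camera call.
A pose or a line that the arm cannot do raises bot.Unreachable and nothing moves.
- bot.close_job(): hands the job in; it is judged then, once.
The state is a dict: "t": time; "joint_pos": joint angles; "qvel": joint speeds; "tau": joint torques, N m; "tcp_pos": TCP position; "eef_rot": TCP orientation; "contact_force": force on the tool from outside, world axes, zero at the start; "moment": the same for the moment, N m; "width": finger opening in mm; "finger_force": force on a finger pad.
Only numpy, scipy, OpenCV 4.12 (cv2) and the standard library are available. Lean on these libraries where they do the work, as an engineer would, in place of code of your own. Each camera call takes 0.05 s, during which the arm holds its last target. There are 200 camera calls.

## Working session

There is one attempt and no reset: what is moved stays moved. The work goes in short steps, each a Python script; the robot and the scene stay as the last script left them, time stands still between calls to the robot, and variables do not carry over. Pictures are saved under pics/ and viewed, at most 10 in all, crops included, and the job is handed in when it is done.

```bash
ls; mkdir -p pics; python3 - <<'E'
from plant import bot
import cv2
for n in("side","top","wrist"):
    im=bot.camera(n); cv2.imwrite(f"pics/{n}0.png",cv2.resize(im[:,:,::-1],(800,600),interpolation=cv2.INTER_CUBIC))
    c=bot.get_calibration(n); print(n,c)
s=bot.read_state();print(s)
E
```

```text
pics
side {'fx': 458.96027893983353, 'fy': 458.96027893983353, 'cx': 281.7315532084975, 'cy': 198.62022208346738, 'distortion': array([0.04959497, 0.        , 0.        , 0.        , 0.        ]), 'view': array([[-9.79871672e-01, -1.98422149e-01,  2.19124736e-02,
         5.06296592e+02],
       [ 1.24137917e-01, -5.19683873e-01,  8.45291931e-01,
        -2.96400520e+02],
       [-1.56337082e-01,  8.30997787e-01,  5.33855218e-01,
        -8.93038302e+02],
       [ 0.00000000e+00,  0.00000000e+00,  0.00000000e+00,
         1.00000000e+00]])}
top {'fx': 425.2749513762109, 'fy': 425.2749513762109, 'cx': 287.81999117864336, 'cy': 207.80858273259528, 'distortion': array([-0.01750602,  0.        ,  0.        ,  0.        ,  0.        ]), 'view': array([[-1.19819030e-01, -9.92794754e-01, -1.40567013e-03,
        -1.45238194e+02],
       [ 9.72430477e-01, -1.17646367e-01,  2.01341253e-01,
        -6.02815966e+02],
       [-2.00055911e-01,  2.27575971e-02,  9.79520150e-01,
        -1.20588722e+03],
       [ 0.00000000e+00,  0.00000000e+00,  0.00000000e+00,
         1.00000000e+00]])}
wrist {'
[... 556 characters left out ...]
'joint_pos': array([ 1.55513318e+00,  3.59190410e-01,  1.13178732e-02, -2.49649374e-04,
       -1.22408671e+00, -2.88107972e-01]), 'qvel': array([-1.25822723e-04, -1.49037294e-03,  2.56368981e-03,  1.63686833e-03,
       -3.77485336e-04,  1.20463755e-05]), 'tau': array([-1.41224209e-03, -5.83275139e+01,  2.93290812e+01,  7.00127631e+00,
        8.79541039e-03, -9.72103908e-05]), 'tcp_pos': array([201.81068615, 643.7268054 , 193.18062526]), 'eef_rot': array([ 9.88480943e-01, -1.51344222e-01, -3.73219211e-05,  5.92012968e-04]), 'contact_force': array([-0.15426982,  0.30743807,  0.39748923]), 'moment': array([0.05530979, 0.00488296, 0.04476697]), 'finger_force': 0.0, 'width': 87.47181745798271}
```

View pics/side0.png

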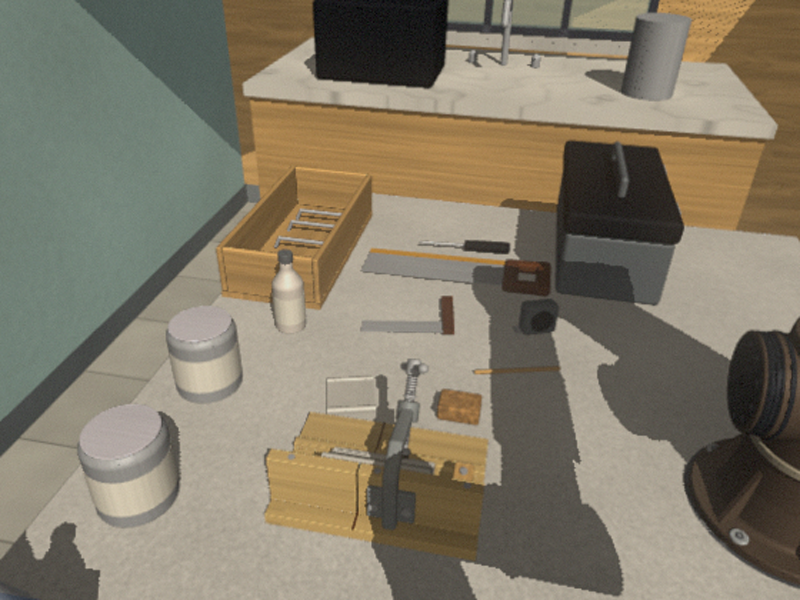

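View pics/top0.png

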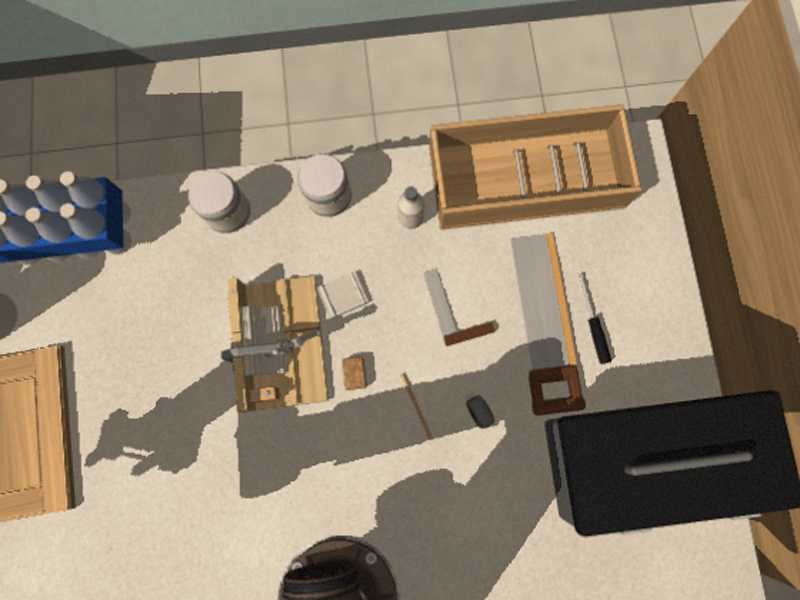

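The side and top views show the jig at about (375,480) and (280,340), with the T-bar screw leaning towards the robot's right. I'll zoom in next.

```bash
cat > h.py <<'E'
import numpy as np,cv2
from plant import bot
from scipy.spatial.transform import Rotation as R
def cam(n,st=None):
    c=bot.get_calibration(n);K=np.array([[c['fx'],0,c['cx']],[0,c['fy'],c['cy']],[0,0,1.]])
    if n=='wrist':
        T=np.eye(4);T[:3,:3]=R.from_quat(st['eef_rot']).as_matrix();T[:3,3]=st['tcp_pos']
        V=np.linalg.inv(T@c['T_tool_cam'])
    else: V=np.array(c['view'])
    return K,np.array(c['distortion']),np.diag([1,-1,-1,1.])@V
def proj(C,P):
    K,d,V=C
    return cv2.projectPoints(np.atleast_2d(np.array(P,float)),cv2.Rodrigues(V[:3,:3])[0],V[:3,3],K,d)[0][:,0]
def ray(C,px):
    K,d,V=C
    u=cv2.undistortPoints(np.array([[px]],float),K,d)[0,0]
    r=V[:3,:3].T@np.array([u[0],u[1],1]);return -V[:3,:3].T@V[:3,3],r/np.linalg.norm(r)
def atz(C,px,z):
    o,r=ray(C,px);return o+r*(z-o[2])/r[2]
def tri(obs):
    A=0;b=0;L=[]
    for C,px in obs:
        o,r=ray(C,px);M=np.eye(3)-np.outer(r,r);A=A+M;b=b+M@o;L.append((o,M))
    p=np.linalg.solve(A,b);return p,[round(float(np.linalg.norm(M@(p-o))),1) for o,M in L]
E
python3 - <<'E'
import cv2
from h import *
t=cv2.imread("pics/top0.png");s=cv2.imread("pics/side0.png")
a=cv2.resize(bot.camera("top")[180:300,150:280,::-1],(650,600),interpolation=cv2.INTER_CUBIC)
b=cv2.resize(bot.camera("side")[245:395,180:350,::-1],(680,600),interpolation=cv2.INTER_CUBIC)
cv2.imwrite("pics/topc.png",a);cv2.imwrite("pics/sidec.png",b)
C=cam("top");f=.7
for p,z in(((325,400),18),((241,410),18),((318,276),18),((230,280),93)):print(p,atz(C,(p[0]*f,p[1]*f),z))
E
```

```text
(325, 400) [393.25613552 -12.58051804  18.        ]
(241, 410) [393.54900092 163.30716667  18.        ]
(318, 276) [660.21125268 -21.87691168  18.        ]
(230, 280) [654.12832992 148.36349399  93.        ]
```

View pics/topc.png

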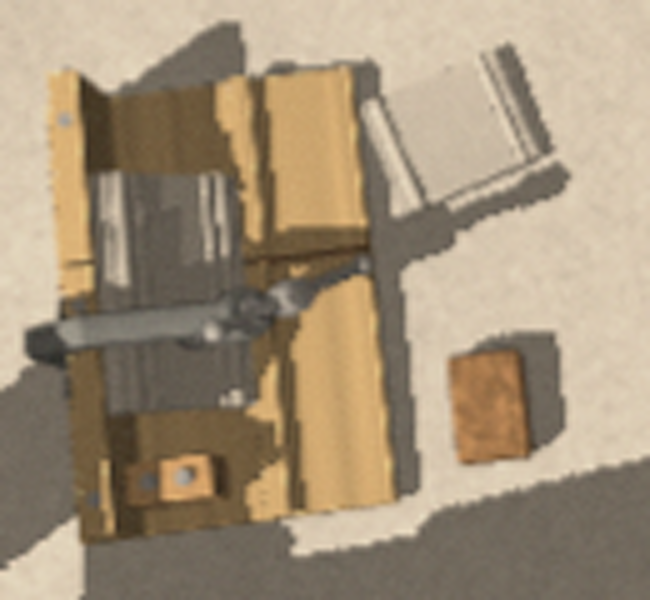

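View pics/sidec.png

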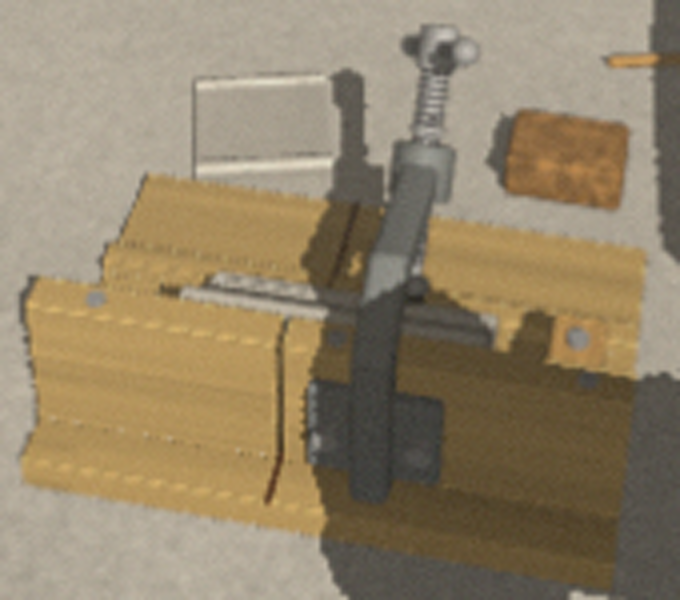

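View pics/wrist0.png

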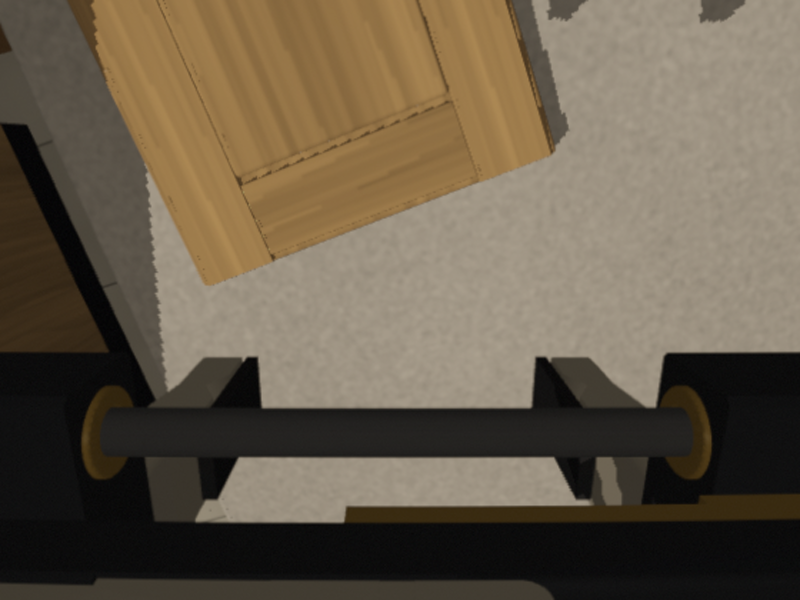

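The zoomed top and side crops show the moulding's far end at about top crop (165,173) and its near end at about (165,412). The stop is at (185,478). In the side crop the T-bar hub is at (437,47) and its balls at (467,50) and (412,45). The bar is nearly along the view line, so about 90° to the jig. Next: fit the jig, then take wrist views.

```bash
cat > fit.py <<'E'
from h import *
from scipy.optimize import least_squares
top=[((397,497),(-110,-75,18)),((350,68),(160,-75,18)),((50,72),(160,92,93)),((80,72),(160,74,93))]
side=[((148,175),(160,-75,18)),((643,250),(-110,-75,18)),((38,278),(160,74,93)),((25,460),(160,115,18))]
def J(p): 
    T=np.eye(4);T[:3,:3]=R.from_euler('z',p[2]).as_matrix();T[:2,3]=p[:2];return T
def tf(T,P): return (T[:3,:3]@np.atleast_2d(P).T).T+T[:3,3]
def res(p):
    o=[]
    for n,L,off,s in(('top',top,(150,180),5),('side',side,(180,245),4)):
        px=np.array([a for a,_ in L])/s+off
        o.append(proj(cam(n),tf(J(p),[b for _,b in L]))-px)
    return np.concatenate(o).ravel()
E
python3 - <<'E'
from fit import *
r=least_squares(res,[506,58,-.035],loss='soft_l1');print(r.x);print(res(r.x).reshape(-1,2).round(1))
np.save('jig.npy',r.x);p=r.x
T=J(p);Ct=cam('top');Cs=cam('side')
h,e=tri([(Ct,(150+360/5,180+262/5)),(Cs,(180+437/4,245+47/4))]);print('hub?',h,e,tf(np.linalg.inv(T),h))
for i,y in enumerate((60,-60)):
    bot.move_ptp([565,y,320],R.from_matrix(np.array([[1,0,0],[0,-1,0],[0,0,-1.]])).as_quat())
    bot.pause(.3)
    s=bot.read_state();im=bot.camera('wrist');np.savez(f'w{i}.npz',im=im,eef_rot=s['eef_rot'],tcp_pos=s['tcp_pos'])
    cv2.imwrite(f'pics/w{i}.png',cv2.resize(im[:,:,::-1],(800,600),interpolation=cv2.INTER_CUBIC))
print(s['t'],s['tcp_pos'],s['joint_pos'])
E
```

```text
[5.01069565e+02 6.02093737e+01 2.01733967e-02]
[[-0.4  0.6]
 [-0.8 -0.7]
 [-1.5  0.2]
 [-1.4 -0.6]
 [-0.  -1. ]
 [ 1.2 -1.5]
 [ 0.7 -1. ]
 [-0.7 -0.1]]
hub? [514.69855397 -23.99731701 123.22523554] [6.0, 6.0] [[ 11.92759612 -84.46448104 123.22523554]]
3.9333 [565.10977647 -59.14089026 319.98000454] [ 2.39992441e-01  1.26352991e-01 -1.40321721e-02 -7.41870692e-05
 -1.43039403e+00  1.33209636e+00]
```

View pics/w0.png

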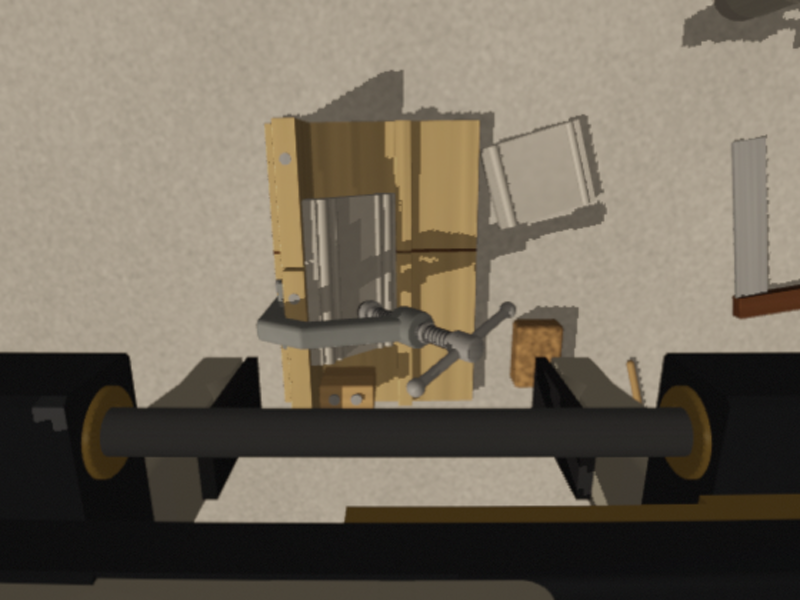

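View pics/w1.png

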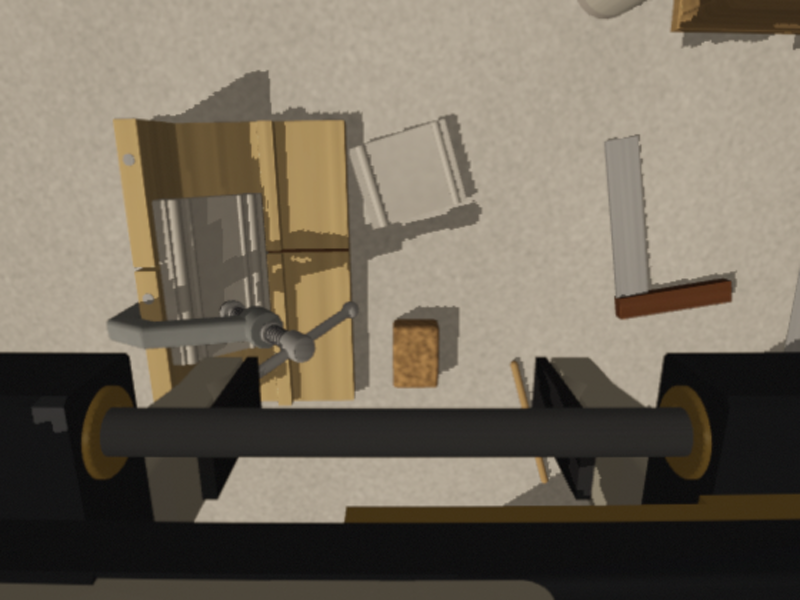

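Both wrist views are clear. In w0 the balls are at (508,310) and (415,389), the moulding's far end is at (302,199)–(393,193), and the stop's face edge is at (320,367)–(376,367). In w1 the ball is at (352,310) and the far end at (153,200)–(262,195). I'll fit everything jointly.

```bash
cat > fit2.py <<'E'
from fit import *
n=np.array([0,-np.sin(np.radians(40)),np.cos(np.radians(40))])
W=[dict(np.load(f'w{i}.npz')) for i in(0,1)];CW=[cam('wrist',w) for w in W]
jp=[[((478,121),(160,-75,18)),((472,401),(-110,-75,18)),((297,118),(160,74,93)),((376,367),(-70,22,66)),((320,367),(-70,72,66))],
    [((346,121),(160,-75,18)),((354,400),(-110,-75,18)),((115,120),(160,92,93)),((138,120),(160,74,93))]]
mp=[[((393,193),(70,2,31)),((302,199),(70,63,82))],[((262,195),(70,2,31)),((153,200),(70,63,82))]]
def foot(th): return np.array([0,33,56])+(17.3-th)*4/(2*np.pi)*n
def hubp(th): return foot(th)+118*n
def bar(th): return R.from_rotvec(-th*n).apply([1,0,0])
def res2(q,sgn=1):
    p,mx,th,d=q[:3],q[3],q[4],q[5]
    T=J(p);o=[]
    for i in(0,1):
        C=CW[i];L=jp[i]+[(a,(b[0]+mx,b[1],b[2])) for a,b in mp[i]]
        o.append(proj(C,tf(T,[b for _,b in L]))-np.array([a for a,_ in L])*.7)
    h=hubp(th)+d*n;A=h+50*sgn*bar(th);B=h-50*sgn*bar(th)
    o.append(proj(CW[0],tf(T,[A,B]))-np.array([(508,310),(415,389)])*.7)
    o.append(proj(CW[1],tf(T,[A]))-np.array([(352,310)])*.7)
    sd=proj(cam('side'),tf(T,[A,B]))-(np.array([(412,45),(467,50)])/4+[180,245])
    o.append(sd)
    return np.concatenate(o)
E
python3 - <<'E'
from fit2 import *
for sgn in(1,-1):
  for th0 in (.6,2.2,3.7,5.3,6.9,8.5):
    r=least_squares(lambda q:np.r_[res2(q,sgn).ravel(),q[5]/1.0],[501,60,.02,30,th0,0],loss='soft_l1');print(sgn,th0,r.cost.round(2),r.x.round(3))
    if th0==.6 or r.cost<best[0]: best=(r.cost,r.x,sgn)
  print(res2(best[1],sgn).round(1).tolist())
E
```

```text
1 0.6 54.49 [5.01423e+02 5.73030e+01 1.20000e-02 2.89050e+01 1.37730e+01 4.23700e+00]
1 2.2 51.9 [ 5.01544e+02  5.78030e+01  1.10000e-02  2.87380e+01  1.20200e+00
 -1.55400e+00]
1 3.7 59.64 [ 5.01559e+02  5.78480e+01  1.10000e-02  2.87200e+01 -1.13650e+01
 -9.35400e+00]
1 5.3 58.44 [5.01422e+02 5.72970e+01 1.20000e-02 2.89070e+01 2.00560e+01 8.21500e+00]
1 6.9 51.01 [5.01442e+02 5.74110e+01 1.20000e-02 2.88740e+01 7.48900e+00 6.92000e-01]
1 8.5 51.01 [5.01442e+02 5.74110e+01 1.20000e-02 2.88740e+01 7.48900e+00 6.92000e-01]
[[2.0, -0.0], [0.4, -0.1], [-0.4, 0.1], [-1.2, 13.2], [-0.5, 13.5], [0.8, 0.3], [10.6, 0.3], [-0.6, 0.0], [0.5, 0.7], [-0.5, -0.2], [-0.1, -0.6], [-1.7, -0.9], [10.5, -0.1], [-0.9, -0.3], [0.6, -1.2], [-1.4, -0.2], [0.8, -0.5], [-0.0, -0.2]]
-1 0.6 69.61 [ 5.0156e+02  5.7849e+01  1.1000e-02  2.8720e+01 -2.7073e+01 -1.9348e+01]
-1 2.2 52.59 [5.01425e+02 5.73180e+01 1.20000e-02 2.89010e+01 1.06310e+01 2.29900e+00]
-1 3.7 50.68 [ 5.01495e+02  5.76400e+01  1.10000e-02  2.87990e+01  4.34500e+00
 -2.82000e-01]
-1 5.3 50.68 [ 5.01495e+02  5.76400e+01  1.10000e-02  2.87990e+01  4.34500e+00
 -2.82000e-01]
-1 6.9 57.65 [ 5.01559e+02  5.78470e+01  1.10000e-02  2.87200e+01 -8.22300e+00
 -7.35800e+00]
-1 8.5 52.59 [5.01425e+02 5.73180e+01 1.20000e-02 2.89010e+01 1.06310e+01 2.29900e+00]
[[1.8, -0.0], [0.2, -0.2], [-0.6, 0.0], [-1.4, 13.1], [-0.7, 13.5], [0.6, 0.3], [10.5, 0.3], [-0.7, -0.0], [0.3, 0.6], [-0.7, -0.3], [-0.2, -0.6], [-1.8, -0.9], [10.3, -0.1], [-0.4, -0.2], [1.1, -0.8], [-1.1, -0.1], [0.8, -1.0], [0.1, -0.7]]
```

The stop edge I picked was the bottom edge of the block's face, since the camera sits beyond it, so that outlier is explained. The jig is at (501.5, 57.5), yaw 0.011, and the moulding is 29 mm off the stop. The bar angle is about 1.2 rad mod π. Now I'll push, and check IK for the screw poses.

```bash
cat > g.py <<'E'
from fit2 import *
P=np.array([501.46,57.5,.0115]);T=J(P)
def w(p): return tf(T,[p])[0]
def quat(zx,zz):
    x=np.array(zx,float);z=np.array(zz,float);return R.from_matrix(T[:3,:3]@np.c_[x,np.cross(z,x),z]).as_quat()
QD=quat([1,0,0],[0,0,-1])
e1=np.array([1.,0,0]);e2=np.cross(n,e1)
# finger line (tool y) at clockwise angle a (same sense as screw joint) about the screw axis; tool z=-n
def qs(a):
    y=np.cos(a)*e1-np.sin(a)*e2;return quat(np.cross(y,-n),-n)
E
python3 - <<'E'
from g import *
bot.move_gripper(0,20)
s0=bot.read_state()
bot.move_ptp(w([128,42,170]),QD)
bot.line_to(w([122,42,42]),200)
bot.pause(.2);s=bot.read_state();f0=s['contact_force'];print(s['t'],s['tcp_pos'],s['width'],f0)
bot.line_to(w([92,42,42]),60)
s=bot.read_state();print('f',(s['contact_force']-f0).round(1),s['t'])
for x in np.arange(90,70,-1.):
    bot.line_to(w([x,42,42]),30);s=bot.read_state();d=s['contact_force']-f0
    print(x,tf(np.linalg.inv(T),s['tcp_pos'])[0].round(1),d.round(1))
    if abs(d[0])>9: break
bot.line_to(w([x+6,42,42]),40);bot.line_to(w([128,42,170]),250)
print(bot.read_state()['t'])
for a in np.arange(0,6.3,.5):
    q=bot.solve_ik(w(hubp(7.49)+25*n),qs(a));print(round(a,1),None if q is None else np.round(q,2))
E
```

```text
7.3167 [623.94707206 101.22148913  43.59427814] -0.13326593815159832 [ 0.5797811  -0.02672458 -0.28896121]
f [-1.  -0.7  0.4] 7.9667
90.0 [90.  42.  41.9] [ 0.3 -0.3  0. ]
89.0 [89.  41.9 41.9] [-0.6 -0.3 -0.1]
88.0 [88. 42. 42.] [-0.7  0.1  0.1]
87.0 [87. 42. 42.] [-1.3  0.   0.5]
86.0 [85.9 42.  42. ] [-1.1  0.7  0.4]
85.0 [84.9 42.  42. ] [-1.3 -0.2 -0.2]
84.0 [83.9 42.  42. ] [-1.  -0.2  1. ]
83.0 [82.9 42.  42. ] [-1.4  0.1  0.4]
82.0 [82. 42. 42.] [ 0.   0.7 -0.1]
81.0 [80.9 42.  42. ] [ 0.5 -0.2 -0. ]
80.0 [80. 42. 42.] [-0.8 -0.8 -0.2]
79.0 [79. 42. 42.] [-0.9  0.9  0.1]
78.0 [77.9 42.  42. ] [-1.   0.5  0.5]
77.0 [77. 42. 42.] [-0.5 -1.   0.1]
76.0 [76. 42. 42.] [-0.2 -0.1  0.5]
75.0 [74.9 42.  42. ] [-1.2  0.2  0.7]
74.0 [74. 42. 42.] [-1.3  0.4  0.5]
73.0 [72.9 42.  42. ] [-0.2  0.2 -0.1]
72.0 [72. 42. 42.] [0.  0.3 0.1]
71.0 [70.9 42.  42. ] [-0.6 -0.8  0.6]
13.9667
0.0 [-0.23  0.29 -0.11 -0.68 -1.42 -2.71]
0.5 None
1.0 [-0.23  0.29 -0.11 -0.68 -1.42  2.57]
1.5 [-0.23  0.29 -0.11 -0.68 -1.42  2.07]
2.0 [-0.23  0.29 -0.11 -0.68 -1.42  1.57]
2.5 [-0.23  0.29 -0.11 -0.68 -1.42  1.07]
3.0 [-0.23  0.29 -0.11 -0.68 -1.42  0.57]
3.5 [-0.23  0.29 -0.11 -0.68 -1.42  0.07]
4.0 [-0.23  0.29 -0.11 -0.68 -1.42 -0.43]
4.5 [-0.23  0.29 -0.11 -0.68 -1.42 -0.93]
5.0 [-0.23  0.29 -0.11 -0.68 -1.42 -1.43]
5.5 [-0.23  0.29 -0.11 -0.68 -1.42 -1.93]
6.0 [-0.23  0.29 -0.11 -0.68 -1.42 -2.43]
```

```bash
python3 - <<'E'
from g import *
s=bot.read_state();im=bot.camera('wrist');np.savez('w2.npz',im=im,eef_rot=s['eef_rot'],tcp_pos=s['tcp_pos'])
cv2.imwrite('pics/w2.png',cv2.resize(im[:,:,::-1],(800,600),interpolation=cv2.INTER_CUBIC))
C=cam('wrist',s)
for m in (28.8,10,0): print(m,(proj(C,tf(T,[(70+m,2,31),(70+m,63,82)]))/.7).round(0).tolist())
print('stop',(proj(C,tf(T,[(-70,22,18),(-70,72,18)]))/.7).round(0).tolist())
E
```

```text
28.8 [[456.0, 312.0], [356.0, 339.0]]
10 [[455.0, 340.0], [357.0, 371.0]]
0 [[455.0, 354.0], [357.0, 387.0]]
stop [[421.0, 520.0], [355.0, 520.0]]
```

View pics/w2.png

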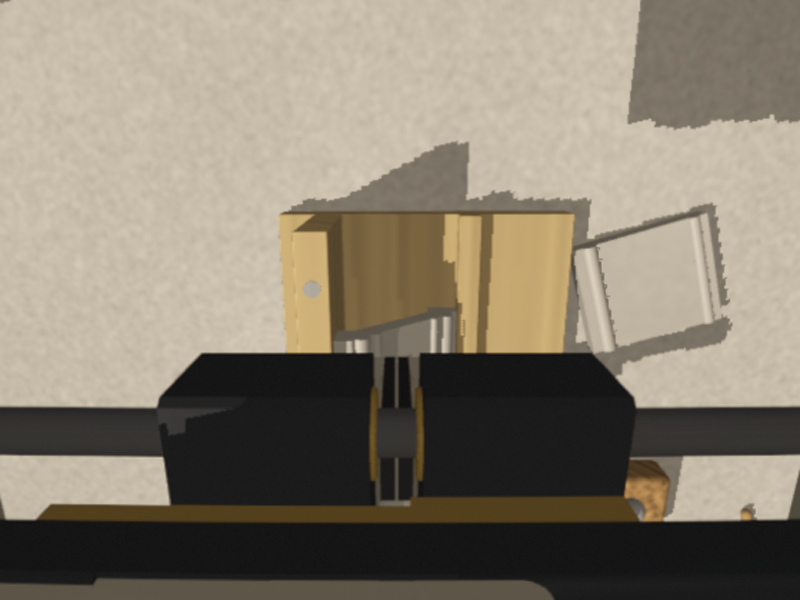

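The w2 view shows the far end still at (455,311)–(335,338), which matches 29 mm off the stop, so the moulding did not stay pushed. I'll repeat the push part way and look while in contact.

```bash
cat >> g.py <<'E'
def F(k=12):
    o=[]
    for _ in range(k):
        s=bot.read_state();o.append(np.r_[s['contact_force'],s['moment']]);bot.pause(.01)
    return np.mean(o,0)
E
python3 - <<'E'
from g import *
bot.line_to(w([122,42,42]),250);f0=F();print(f0.round(2))
for x in (108,104,100,96,92,85):
    bot.line_to(w([x,42,42]),60);print(x,(F(8)-f0).round(2))
a=bot.camera("top");b=bot.camera("side");c=bot.camera("wrist")
a=cv2.resize(a[190:300,150:250],(400,440),interpolation=cv2.INTER_CUBIC)
b=cv2.resize(b[290:390,180:280],(400,400),interpolation=cv2.INTER_CUBIC)
out=np.zeros((600,800,3),np.uint8);out[:440,:400]=a;out[:400,400:]=b
out[440:]=cv2.resize(c[230:,:],(800,160))if 0 else 0
cv2.imwrite('pics/mid.png',out[:440,:,::-1]);print(bot.read_state()['t'])
E
```

```text
[ 0.1   0.11  0.49 -0.01 -0.04  0.  ]
108 [-0.11 -0.01 -0.71 -0.02  0.03  0.01]
104 [-0.4  -0.16 -0.57 -0.    0.03  0.02]
100 [-0.05 -0.13 -0.67 -0.04  0.01 -0.01]
96 [ 0.14  0.16 -0.46 -0.01  0.01 -0.01]
92 [ 0.11 -0.33 -0.18 -0.02  0.02 -0.  ]
85 [ 0.09 -0.18 -0.6  -0.02  0.02 -0.  ]
16.9833
```

View pics/mid.png

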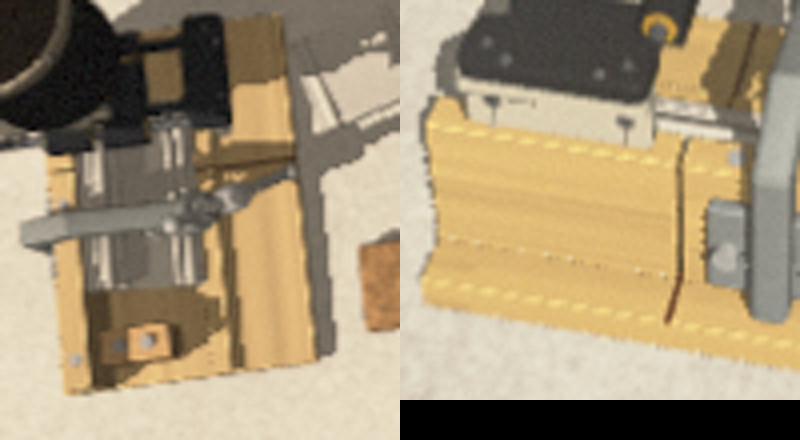

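The picture shows the gripper over the far end, but the moulding's near end is unchanged (top crop row 288) and there is no force. I'll check the geometry numerically.

```bash
python3 - <<'E'
from g import *
s=bot.read_state();Ti=np.linalg.inv(T)
print(tf(Ti,s['tcp_pos'])[0],s['width'],s['t'],R.from_quat(s['eef_rot']).as_matrix().round(3).tolist(),s['finger_force'])
Ct,Cs=cam('top'),cam('side')
print('tcp/top',(proj(Ct,s['tcp_pos'])-[150,190])*4,'side',(proj(Cs,s['tcp_pos'])-[180,290])*4+[400,0])
z=108
for c in((85+39,42+97,z),(85-39,42+97,z),(85-39,42-97,z),(85+39,42-97,z),(85+9.5,42,z),(85-9.5,42,z)):
  print(c,((proj(Ct,w(c))-[150,190])*4).round(),((proj(Cs,w(c))-[180,290])*4+[400,0]).round())
for m in(28.8,0):
  print(m,'near end top',((proj(Ct,tf(T,[(m-70,2,31),(m-70,63,82)]))-[150,190])*4).round().tolist(),'side far',((proj(Cs,tf(T,[(m+70,63,82)]))-[180,290])*4+[400,0]).round())
E
```

```text
[85.08606038 42.03730589 42.04793009] 0.28291127689715495 16.9833 [[1.0, 0.012, 0.0], [0.012, -1.0, 0.0], [0.0, -0.0, -1.0]] 0.0
tcp/top [[132.58124488 119.40457619]] side [[624.42221323 138.73222368]]
(124, 139, 108) [[-28.  68.]] [[466. 189.]]
(46, 139, 108) [[-21. 175.]] [[648. 219.]]
(46, -55, 108) [[250. 139.]] [[749. -88.]]
(124, -55, 108) [[240.  33.]] [[ 598. -110.]]
(94.5, 42, 108) [[109.  91.]] [[600.  34.]]
(75.5, 42, 108) [[111. 116.]] [[641.  40.]]
28.8 near end top [[204.0, 281.0], [104.0, 286.0]] side far [[580. 107.]]
0 near end top [[207.0, 319.0], [108.0, 326.0]] side far [[641. 117.]]
```

```bash
cat > prof.py <<'E'
from g import *
def prof(im,C,y,z,xs):
    px=proj(C,tf(T,[(x,y,z) for x in xs])).astype(np.float32)
    return px,[im[int(round(v)),int(round(u))].tolist() if 0<=u<560 and 0<=v<420 else None for u,v in px]
E
python3 - <<'E'
from prof import *
s=bot.read_state();im=bot.camera('wrist');C=cam('wrist',s)
xs=np.arange(70,131,4)
for y,z in((14,41),(28,53),(42,64),(55,75)):
    px,v=prof(im,C,y,z,xs);print(y);print([(int(x),*map(int,p),c) for x,p,c in zip(xs,px,v)])
E
```

```text
14
[(70, 325, 267, [27, 27, 27]), (74, 325, 260, [27, 26, 27]), (78, 325, 254, [27, 27, 27]), (82, 325, 247, [27, 26, 26]), (86, 326, 240, [125, 116, 103]), (90, 326, 233, [121, 113, 100]), (94, 326, 226, [126, 117, 104]), (98, 326, 219, [125, 116, 103]), (102, 327, 212, [105, 98, 85]), (106, 327, 205, [137, 114, 76]), (110, 327, 198, [137, 115, 75]), (114, 328, 190, [138, 115, 75]), (118, 328, 183, [137, 114, 75]), (122, 328, 175, [138, 115, 75]), (126, 328, 168, [138, 115, 75]), (130, 329, 160, [138, 115, 76])]
28
[(70, 301, 277, [29, 28, 28]), (74, 301, 270, [27, 27, 27]), (78, 301, 263, [27, 27, 27]), (82, 301, 256, [26, 26, 26]), (86, 302, 248, [27, 26, 27]), (90, 302, 241, [124, 116, 103]), (94, 302, 234, [124, 116, 103]), (98, 302, 226, [126, 117, 104]), (102, 302, 219, [104, 97, 86]), (106, 302, 211, [140, 116, 77]), (110, 302, 204, [139, 115, 76]), (114, 303, 196, [139, 115, 76]), (118, 303, 188, [140, 116, 77]), (122, 303, 180, [140, 116, 76]), (126, 303, 172, [139, 116, 76]), (130, 303, 164, [140, 117, 77])]
42
[(70, 275, 286, [49, 47, 45]), (74, 274, 279, [32, 29, 27]), (
[... 257 characters left out ...]
74, 209, [149, 124, 82]), (114, 274, 201, [149, 124, 82]), (118, 274, 193, [148, 124, 81]), (122, 274, 185, [148, 123, 81]), (126, 274, 176, [148, 124, 82]), (130, 274, 167, [148, 124, 81])]
55
[(70, 247, 297, [34, 33, 34]), (74, 247, 290, [34, 33, 34]), (78, 247, 282, [33, 33, 33]), (82, 246, 274, [27, 28, 28]), (86, 246, 266, [26, 25, 26]), (90, 246, 258, [26, 26, 26]), (94, 246, 250, [27, 27, 27]), (98, 246, 242, [125, 117, 104]), (102, 245, 233, [104, 97, 86]), (106, 245, 225, [142, 118, 77]), (110, 245, 216, [141, 117, 77]), (114, 245, 208, [142, 117, 78]), (118, 245, 199, [142, 117, 78]), (122, 244, 190, [142, 117, 78]), (126, 244, 181, [142, 117, 77]), (130, 244, 172, [141, 117, 78])]
```

```bash
python3 - <<'E'
from g import *
for z in (36,30,26):
    bot.line_to(w([85,42,z]),40);print(z,F(5).round(2))
bot.line_to(w([85,42,80]),150);print('up',F(5).round(2))
for z in (70,64,58,52):
    bot.line_to(w([85,42,z]),40);f=F(5);print(z,f.round(2))
    if f[2]>6: break
print(bot.read_state()['t'])
E
```

```text
36 [-2.35 -2.53 13.96 -0.81  0.85  0.06]
30 [-13.47  -8.25  48.79  -2.44   4.99   0.18]
26 [-20.63 -12.05  72.26  -3.67   7.69   0.24]
up [-0.06 -0.06 -0.62 -0.04  0.01 -0.  ]
70 [ 0.19 -0.14  0.33 -0.03 -0.01  0.  ]
64 [ 0.05  0.11 -0.3  -0.04 -0.04  0.  ]
58 [ 0.2  -0.16 -0.37 -0.02 -0.02  0.02]
52 [-0.38  0.09 -0.42 -0.02 -0.    0.01]
20.025
```

Pressing straight down met the moulding's top at a nominal TCP z of about 38, where its surface should be near z 65. So the closed fingers end about 27 mm short of the nominal TCP and slid over the board. I'll calibrate by touching the base beyond the moulding, then push.

```bash
python3 - <<'E'
from g import *
bot.line_to(w([85,42,80]),250);bot.line_to(w([128,42,60]),250)
bot.line_to(w([128,42,24]),200);f0=F(6);print(f0.round(2))
for z in np.arange(22,-22,-2.):
    bot.line_to(w([128,42,z]),80);f=F(3)-f0
    if f[2]>2.5: break
print('touch',z,f.round(2),bot.read_state()['width'])
off=18-z;np.save('off.npy',off)
zz=z+22   # tips at about z 40
bot.line_to(w([122,42,zz]),150);f0=F(8)
bot.line_to(w([88,42,zz]),60);print((F(4)-f0).round(1),bot.read_state()['t'])
for x in np.arange(86,66,-1.):
    bot.line_to(w([x,42,zz]),40);f=F(2)-f0;print(x,f[:3].round(1))
    if abs(f[0])>7: break
print(bot.read_state()['t'])
E
```

```text
[ 0.26  0.03  0.84  0.   -0.06 -0.  ]
touch -16.0 [-2.09 -5.5  11.62 -1.58  0.85  0.05] 0.3450974587902194
[ 0.1  0.4 -0.  -0.  -0.  -0. ] 27.625
86.0 [ 0.9  0.4 -0.1]
85.0 [ 2.5  0.4 -0.7]
84.0 [ 1.5  0.2 -0.6]
83.0 [ 1.   0.6 -0.3]
82.0 [ 3.   0.1 -0.8]
81.0 [ 6.2 -1.2 -2.2]
80.0 [ 9.7 -3.5 -2.8]
29.4917
```

The fingers end about 33 mm short of nominal, which also matches where the tips appear in the wrist image. The stop showed up as a force rise at x≈80 mm, against 79.5 expected. Next: retreat, verify by image, go to the screw and make the first stroke.

```bash
cat > s.py <<'E'
from prof import *
HUB=hubp(7.49)+.69*n; OFF=33.
def base(adv,depth):   # joints with tips 'depth' below the bar centre after 'adv' rad of turning
    q=bot.solve_ik(w(HUB-(adv*4/(2*np.pi)+depth+OFF)*n),qs(3.0))
    assert q is not None; return np.array(q)
def at(q,a): q=q.copy();q[5]+=3.0-a;assert abs(q[5])<3.02,q;return q
def tq(): return F(6)[3:]@(T[:3,:3]@n)
E
python3 - <<'E'
from s import *
bot.line_to(w([88,42,6]),80);bot.line_to(w([180,42,180]),400)
s=bot.read_state();im=bot.camera('wrist');C=cam('wrist',s);np.savez('w3.npz',im=im,eef_rot=s['eef_rot'],tcp_pos=s['tcp_pos'])
xs=np.arange(56,111,3)
for y,z in((20,46),(42,64)):
    px,v=prof(im,C,y,z,xs);print(y,[(int(x),c) for x,c in zip(xs,v)])
bot.move_gripper(56)
q=base(0,-35);print(q.round(2),bot.read_state()['t'])
bot.move_joints(at(q,3.35));print(bot.read_state()['t'],bot.read_state()['width'])
E
```

```text
20 [(56, [23, 23, 24]), (59, [26, 25, 25]), (62, [25, 25, 25]), (65, [25, 25, 25]), (68, [25, 25, 25]), (71, [23, 23, 24]), (74, [25, 24, 25]), (77, [25, 25, 26]), (80, [25, 24, 26]), (83, [24, 25, 24]), (86, [23, 23, 24]), (89, [24, 24, 23]), (92, [24, 25, 24]), (95, [20, 20, 20]), (98, [20, 18, 19]), (101, [18, 19, 18]), (104, [18, 18, 19]), (107, [20, 20, 20]), (110, [20, 19, 19])]
42 [(56, [56, 52, 46]), (59, [47, 45, 41]), (62, [47, 45, 43]), (65, [49, 48, 45]), (68, [52, 49, 46]), (71, [50, 49, 45]), (74, [51, 49, 46]), (77, [52, 49, 47]), (80, [49, 48, 45]), (83, [48, 46, 44]), (86, [46, 45, 42]), (89, [42, 40, 39]), (92, [39, 37, 35]), (95, [48, 41, 32]), (98, [64, 52, 34]), (101, [64, 51, 34]), (104, [64, 50, 33]), (107, [63, 51, 34]), (110, [64, 52, 34])]
[-0.2   0.3  -0.13 -0.69 -1.37  0.58] 31.4833
32.375 55.890064154590476
```

```bash
python3 - <<'E'
from s import *
im=bot.camera('top');C=cam('top');xs=np.arange(-84,-30,4)
for y,z in((30,54),(50,71)):
    px,v=prof(im,C,y,z,xs);print(y,[(int(x),sum(c)//3 if c else None) for x,c in zip(xs,v)])
im=bot.camera('side');C=cam('side');xs=np.arange(56,111,4)
px,v=prof(im,C,62,81,xs);print('side',[(int(x),sum(c)//3) for x,c in zip(xs,v)])
t0=tq();print(bot.read_state()['t'])
q=base(0,10)
bot.move_joints(at(q,3.35));f=F(4);print('dip',f.round(2),bot.read_state()['t'])
if abs(f[:3]).max()<6:
    bot.move_joints(at(q,4.6));print(bot.read_state()['t'],(tq()-t0).round(3))
    bot.move_joints(at(q,6.49));print(bot.read_state()['t'],(tq()-t0).round(3),F(4).round(2))
E
```

```text
30 [(-84, 79), (-80, 81), (-76, 80), (-72, 80), (-68, 79), (-64, 83), (-60, 79), (-56, 76), (-52, 81), (-48, 78), (-44, 81), (-40, 79), (-36, 79), (-32, 81)]
50 [(-84, 80), (-80, 81), (-76, 64), (-72, 31), (-68, 35), (-64, 28), (-60, 32), (-56, 37), (-52, 44), (-48, 47), (-44, 44), (-40, 46), (-36, 46), (-32, 44)]
side [(56, 138), (60, 161), (64, 168), (68, 143), (72, 123), (76, 85), (80, 116), (84, 143), (88, 142), (92, 141), (96, 144), (100, 144), (104, 140), (108, 146)]
32.525
dip [ 0.47 -0.31  0.21 -2.07 -0.15 -0.03] 32.8583
34.0 0.089
35.7 0.085 [ 0.12  1.89  0.98 -1.38 -0.23 -0.  ]
```

The side-view profile puts the moulding's far end at about x 70–74, so it is at the stop. The J6 strokes are slow. Cranking the bar with one finger round a circle is continuous, so I'll switch to that.

```bash
cat >> s.py <<'E'
RC=29.;Y=-e1   # tool y at a=pi
QC=qs(np.pi)
def fc(g,adv,depth): # nominal TCP so that the finger on the tool's +y side is at angle g
    return w(HUB-(adv*4/(2*np.pi)+depth+OFF)*n+RC*(np.cos(g)*e1-np.sin(g)*e2)-54*Y)
def tang(g): return T[:3,:3]@(-np.sin(g)*e1-np.cos(g)*e2)
E
python3 - <<'E'
from s import *
import json
q=np.array(bot.read_state()['joint_pos']);a=6.49;adv=2.6
b=base(adv,-30);
bot.move_joints(at(base(adv,10),6.3));bot.move_joints(at(b,6.3))
bot.move_gripper(88)
g=.67-.95
bot.move_ptp(fc(g,adv,-28),QC);f0=F(8)
bot.line_to(fc(g,adv,11),150);print('in',(F(4)-f0).round(2),bot.read_state()['width'],bot.read_state()['t'])
g0=g;L=[]
for k in range(8):
    g+=.26;bot.line_to(fc(g,adv+max(0,g-g0-.4),11),60)
    d=F(2)-f0;ft=-d[:3]@tang(g);L.append((round(g,2),round(ft,1),d[:3].round(1).tolist()))
    if np.abs(d[:3]).max()>20: print('ABORT');break
print(*L,sep='\n');print(bot.read_state()['t'])
json.dump(dict(g=g,g0=g0,f0=f0.tolist()),open('st.json','w'))
E
```

```text
in [ 0.54 -0.4   0.22 -0.   -0.03 -0.01] 87.78643109547646 40.2333
(-0.02, np.float64(0.1), [0.0, -0.2, 0.4])
(0.24, np.float64(-0.0), [1.4, -0.3, -0.2])
(0.5, np.float64(-0.3), [0.1, -0.8, 0.3])
(0.76, np.float64(0.6), [0.8, 0.4, -0.3])
(1.02, np.float64(0.0), [0.3, -0.4, -0.3])
(1.28, np.float64(0.8), [0.8, 0.3, -0.3])
(1.54, np.float64(1.7), [1.7, -0.3, -0.4])
(1.8, np.float64(1.4), [1.4, -0.1, -0.4])
42.5667
```

```bash
python3 - <<'E'
from s import *
s=bot.read_state();a=bot.camera('wrist');b=bot.camera('side');c=bot.camera('top')
np.savez('v.npz',a=a,b=b,c=c,eef_rot=s['eef_rot'],tcp_pos=s['tcp_pos'])
out=np.zeros((600,800,3),np.uint8)
out[:300,:400]=cv2.resize(a,(400,300),interpolation=cv2.INTER_AREA)
out[:300,400:]=cv2.resize(b[230:330,220:353],(400,300),interpolation=cv2.INTER_CUBIC)
out[300:,:400]=cv2.resize(c[190:290,150:283],(400,300),interpolation=cv2.INTER_CUBIC)
out[300:,400:]=cv2.resize(a[150:330,160:400],(400,300),interpolation=cv2.INTER_CUBIC)
cv2.imwrite('pics/last.png',out[:,:,::-1])
C=cam('wrist',s);Cs=cam('side')
h=HUB-2.6*.64*n
def sh(P): 
    u=proj(C,tf(T,[P]))[0];v=proj(Cs,tf(T,[P]))[0]
    return (u/1.4).round().tolist(),((u-[160,150])/.6+[400,300]).round().tolist(),((v-[220,230])*3+[400,0]).round().tolist()
print('hub',sh(h))
for th in np.arange(0,6.28,.4): print(round(th,1),sh(h+50*bar(th)))
E
```

```text
hub ([273.0, 240.0], [770.0, 610.0], [609.0, 82.0])
0.0 ([194.0, 240.0], [586.0, 611.0], [533.0, 71.0])
0.4 ([200.0, 213.0], [601.0, 547.0], [544.0, 73.0])
0.8 ([219.0, 188.0], [645.0, 489.0], [564.0, 76.0])
1.2 ([248.0, 171.0], [712.0, 449.0], [591.0, 80.0])
1.6 ([282.0, 166.0], [791.0, 437.0], [620.0, 84.0])
2.0 ([314.0, 173.0], [865.0, 453.0], [648.0, 88.0])
2.4 ([338.0, 191.0], [921.0, 496.0], [670.0, 91.0])
2.8 ([350.0, 216.0], [950.0, 554.0], [684.0, 93.0])
3.2 ([349.0, 243.0], [948.0, 618.0], [687.0, 93.0])
3.6 ([337.0, 268.0], [920.0, 676.0], [677.0, 91.0])
4.0 ([316.0, 288.0], [871.0, 722.0], [655.0, 88.0])
4.4 ([289.0, 300.0], [808.0, 749.0], [626.0, 84.0])
4.8 ([261.0, 303.0], [741.0, 756.0], [593.0, 80.0])
5.2 ([233.0, 296.0], [678.0, 741.0], [564.0, 75.0])
5.6 ([211.0, 281.0], [626.0, 706.0], [542.0, 73.0])
6.0 ([197.0, 259.0], [594.0, 654.0], [532.0, 71.0])
```

View pics/last.png

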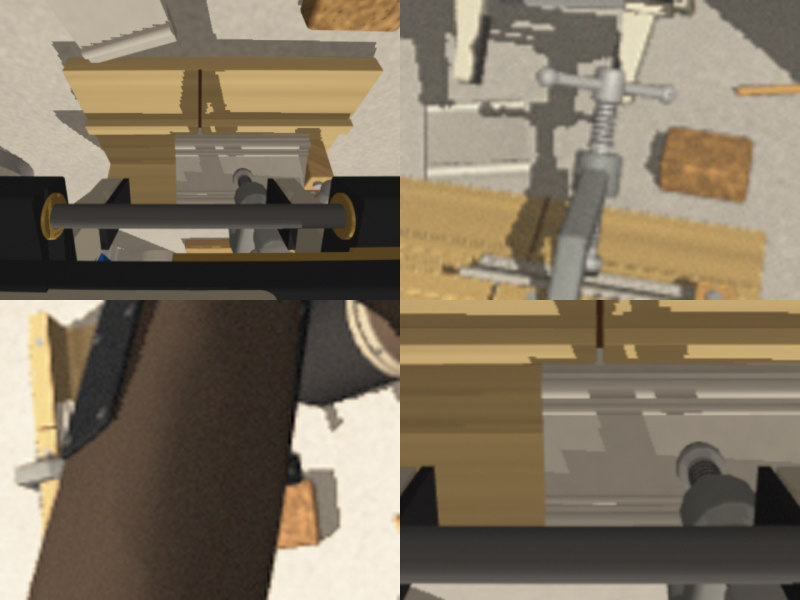

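The side crop shows the bar with balls at (546,75) and (670,93), which is 2.36 rad mod π. The finger sits just behind it at 1.8, so it is driving the bar as planned. I'll crank on: coarse first, then fine steps watching the tangential force.

```bash
python3 - <<'E'
from s import *
import json
st=json.load(open('st.json'));g=st['g'];f0=np.array(st['f0'])
A=lambda g:4.3+g-1.8
def go(g,v): bot.line_to(fc(g,A(g),11),v)
L=[];bad=False
while g<6.9:
    g+=.51;go(g,120);d=bot.read_state()['contact_force']-f0[:3];L.append((round(g,2),round(float(-d@tang(g)),1)))
    if np.abs(d).max()>20: bad=True;break
print(L,bot.read_state()['t']);L=[]
while not bad and g<13.7:
    nxt=min(x for x in (7.32,10.46,13.6,99) if x>g+1e-3)
    g=min(g+.314,nxt);go(g,70);d=F(3)[:3]-f0[:3];ft=float(-d@tang(g));L.append((round(g,2),round(ft,1),round(float(np.linalg.norm(d)),1)))
    if np.linalg.norm(d)>17 or (g==nxt and ft>6.5): break
print(*L,sep='\n');print(bot.read_state()['t'])
json.dump(dict(g=g,f0=f0.tolist()),open('st.json','w'))
E
```

```text
[(2.31, 0.6), (2.82, -0.1), (3.33, 0.5), (3.84, -0.1), (4.35, 0.4), (4.86, 0.1), (5.37, 0.5), (5.88, -0.5), (6.39, 0.3), (6.9, 0.3), (7.41, 0.8)] 45.7417
(7.72, 1.5, 1.6)
(8.04, 1.9, 1.9)
(8.35, 1.4, 1.4)
(8.67, 0.4, 0.5)
(8.98, -0.3, 0.6)
(9.29, 0.9, 0.9)
(9.61, 0.9, 0.9)
(9.92, 0.3, 0.6)
(10.24, -0.5, 0.6)
(10.46, 0.1, 0.2)
(10.77, 0.9, 1.1)
(11.09, 2.0, 2.2)
(11.4, 2.1, 2.5)
(11.72, 3.5, 3.6)
(12.03, 4.1, 4.2)
(12.34, 6.0, 6.0)
(12.66, 5.6, 5.6)
(12.97, 5.7, 5.8)
(13.29, 6.1, 6.2)
(13.6, 6.0, 6.2)
(13.91, 8.4, 9.0)
52.1833
```

Tangential force has risen from about 2 N free to 8.4 N (about 0.25 N m). Bar angle puts the screw about half a turn past touch, so I'll stop here. I'll back off, withdraw and check the moulding's end numerically.

```bash
python3 - <<'E'
from s import *
g=13.91;A=4.3+g-1.8
bot.line_to(fc(g-.35,A,11),80);bot.line_to(fc(g-.35,A,-50),150)
p=fc(g-.35,A,-50);bot.line_to(p+np.array([60,-60,80]),200)
bot.pause(.2);print(F(4).round(2),bot.read_state()['t'])
im=bot.camera('side');C=cam('side');xs=np.arange(56,111,4)
px,v=prof(im,C,62,81,xs);print('far',[(int(x),sum(c)//3) for x,c in zip(xs,v)])
h=HUB-(20.6-7.49)*.6366*n;B=v=None
for th in np.arange(.8,2.6,.2):   # brightness along bar for each trial angle
    r=np.r_[np.arange(-50,-20,5),np.arange(20,51,5)]
    q=proj(C,tf(T,[h+k*bar(th) for k in r]))
    print(round(th,1),[int(im[int(round(b)),int(round(a))].mean()) for a,b in q])
q=proj(C,tf(T,[h]))[0].round().astype(int);print(q)
for row in range(q[1]-9,q[1]+10,1): print(row,im[row,q[0]-16:q[0]+17:1].mean(1).astype(int).tolist())
E
```

```text
[-0.14 -0.03 -0.39 -2.08 -0.09 -0.  ] 53.9833
far [(56, 138), (60, 158), (64, 167), (68, 136), (72, 121), (76, 80), (80, 113), (84, 139), (88, 142), (92, 137), (96, 142), (100, 147), (104, 138), (108, 143)]
0.8 [170, 164, 168, 162, 166, 164, 169, 146, 146, 161, 165, 165, 167]
1.0 [162, 165, 166, 168, 151, 150, 176, 177, 169, 146, 129, 158, 160]
1.2 [151, 151, 150, 135, 135, 135, 126, 157, 157, 176, 177, 177, 169]
1.4 [170, 170, 170, 165, 165, 165, 116, 116, 106, 106, 106, 106, 106]
1.6 [176, 157, 163, 125, 125, 125, 170, 170, 170, 156, 156, 156, 135]
1.8 [146, 129, 146, 169, 177, 176, 135, 128, 128, 150, 151, 164, 168]
2.0 [169, 165, 160, 146, 129, 146, 150, 151, 164, 168, 165, 164, 168]
2.2 [166, 165, 169, 165, 161, 146, 151, 168, 165, 164, 163, 161, 170]
2.4 [166, 165, 168, 167, 165, 161, 168, 165, 168, 164, 170, 167, 173]
[289 261]
252 [167, 169, 170, 169, 167, 171, 171, 166, 168, 166, 169, 169, 169, 161, 159, 160, 160, 166, 166, 169, 169, 171, 174, 169, 168, 165, 168, 169, 167, 166, 163, 168, 168]
253 [166, 166, 167, 163, 165, 169, 172, 169, 170, 164, 165, 169, 168, 163, 165, 162
[... 2261 characters left out ...]
163, 164, 161, 165, 164, 165, 166]
267 [163, 130, 114, 117, 153, 164, 163, 160, 160, 164, 154, 124, 103, 111, 123, 135, 139, 142, 136, 127, 151, 165, 166, 166, 166, 168, 166, 164, 162, 164, 165, 167, 168]
268 [113, 98, 89, 90, 110, 152, 161, 162, 160, 162, 162, 131, 118, 137, 149, 153, 138, 119, 118, 140, 159, 167, 168, 166, 160, 164, 167, 166, 162, 161, 163, 166, 167]
269 [90, 96, 87, 87, 97, 149, 163, 164, 164, 161, 161, 114, 98, 127, 153, 134, 136, 135, 130, 154, 161, 165, 169, 167, 166, 164, 163, 163, 162, 163, 164, 166, 166]
270 [90, 88, 93, 85, 92, 145, 164, 164, 160, 164, 161, 121, 114, 135, 163, 142, 123, 114, 132, 153, 164, 166, 164, 169, 165, 164, 162, 164, 166, 163, 163, 164, 165]
```

The bar reads about 1.67 rad mod π. With the torque rise that makes the joint about 20.5, half a turn past touch. The far-end edge profile is unchanged, so the moulding is still at the stop, and the arm is clear.

```bash
python3 -c "
from plant import bot
print(bot.close_job())"
```

```text
the job is handed in; nothing more can be done
None
```

I handed the job in at about 54 s on the robot's clock: the moulding is against the stop and the clamp is about half a turn past first touch (screw ≈ 20.5 rad, estimated from the bar angle and torque rise), but my first pushes slid over the board and a test press on it reached about 72 N on the fingertips, so a pressure mark on the wood is possible.

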